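# Photograph the colour blocks on the copy board

### The arm

A 6-joint arm with a two-finger parallel gripper is mounted at the origin on the work surface. World frame = base frame: x ahead of the robot, y to its left, z up, the work surface at z = 0. Lengths are in m, angles in rad, forces in N, time in s.
With the tool pointing down it reaches from about 0.25 to 0.8 m from the base axis. Payload 8.5 kg.
Tool frame: the origin (TCP) lies at the very end of the fingers, on their centre line; the grasp point (between the pads) lies 19 mm behind it; z points along the fingers, y is the line along which they close (so a half turn about z gives the same grasp; the last joint's range is limited). The gripper opens to 85 mm and grips with 20 to 120 N. Pads are 22 mm wide; open, the fingers measure 114 mm over their backs; the gripper's body (76 mm by 85 mm) begins 54 mm behind the grasp point. The pads swing forward as they close: fully open they stand 13 mm farther back than shut.
Start: joints at [-1.12, 0.238, -0.013, 1.319, 0, 1.571], TCP at [0.229, -0.473, 0.231] pointing down, gripper open.
Joint ranges: [-2.66, 2.66], [-1.03, 1.9], [-1.14, 1.46], [-1.82, 2.27], [-1.45, 1.34], [-3.14, 3.14]. Speed limits (rad/s): [2.22, 2.22, 2.79, 3.14, 3.14, 3.14].

### API

Orientations are given as a unit quaternion [w, x, y, z].
In Python, from station import bot gives the robot as it stands.
- The arm moves only by the shell command python3 -m jog 'ROWS' [OPENING]. ROWS is JSON, a list of rows, each a list of 2 entries, a list of its own where there are three numbers: the shift along the world's x, y, z in m, then the turn about the world's z in degrees. In form: [[[tx, ty, tz], roll], ...]. A call has 1 to 5 rows; each row is the pose to reach, as a shift and turn from the pose commanded when the call began; what a row does not reach only later rows make up. A row lasts 1/8 s, in which the tool goes at most 62.5 mm and 10.7 degrees, less where a joint would pass 70% of its speed; a pose out of reach is approached as far as the arm can. A call with a gripper value outside its range is refused whole. OPENING is the finger opening in m, from 0 to 0.0854, set as the call begins (- or left out, the last holds). The fingers move at their own pace and stop on an object; the grip force is fixed at half the most. Time passes only in rows, so rows that repeat a pose let the fingers close. It gives the time, the measured TCP pose, the force, the opening and the grip force at its end, in the units of the state.
- bot.state(): the state, without advancing time (a new reading comes with each control period).
- bot.get_image(name): name is "scene" or "side" or "wrist"; returns (picture, depth): 400x640x3 uint8, red, green, blue; 400x640 float32, m along the optical axis (not along the pixel's ray), 0 where there is no reading.
- bot.calibration(name): a dict with "K" (3x3 intrinsics, pixels), "pose" (4x4, takes a point from camera to world coordinates). Camera axes: x right, y down, z forward; pixel columns grow to the right and rows downward; lengths in m; the calibration is good to about 2 mm. A picture is of the moment at which its call begins: read the wrist's pose just before it. calibration takes no time and is no camera call; for the wrist camera it gives the pose at the moment of the call.
- bot.job_done(): hands the job in; it is judged then, once.
The state is a dict: "time": time; "joint_positions": joint angles; "qvel": joint speeds; "tau": joint torques, N m; "tcp_pos": TCP position; "orientation": TCP orientation; "wrist_force": force on the tool from outside, world axes, zero at the start; "wrist_torque": the same for the moment, N m; "opening": opening from 0.0 (shut) to 1.0 (fully open); "grip_force": force on a finger pad.
Only numpy, scipy, OpenCV 4.12 (cv2) and the standard library are available. Lean on these libraries where they do the work, as an engineer would, in place of code of your own. Each camera call takes 0.05 s, during which the arm holds its last target. There are 200 camera calls.

### The job

Photograph the printing blocks that are here one at a time, lightest first (yellow, then red, then black; one may be missing): push the block home in the copy board's fence corner, inked face up, long side flush on the long fence and short end flush on the short fence, then tilt the remote's stick well over in the direction of its white arrow and hold it there for three seconds before letting it spring back. Every photographed block goes flat into the blue tray, face up; leave the ink jar, tape, brushes and tools where they are.

Things in the scene. Friction and masses are not known exactly. Their poses are not given: they have to be found in the camera images.
- block_yellow: wooden printing block with a yellow inked plate on its upper face, 56 mm along its x, 90 mm along its y, 32 mm of wood high (34 with the plate), 160 g give or take; origin at the centre of its underside, z up out of the inked face. Either the block is present or it is absent (None) for the whole run
- block_red: wooden printing block with a red inked plate on its upper face, 56 mm along its x, 90 mm along its y, 32 mm of wood high (34 with the plate), 160 g give or take; origin at the centre of its underside, z up out of the inked face. Either the block is present or it is absent (None) for the whole run
- block_black: wooden printing block with a black inked plate on its upper face, 56 mm along its x, 90 mm along its y, 32 mm of wood high (34 with the plate), 160 g give or take; origin at the centre of its underside, z up out of the inked face. Either the block is present or it is absent (None) for the whole run
- copyboard: grey copy board fixed to the table, 150 mm (x) by 160 mm (y), 12 mm thick, origin under its centre; two aluminium fences 12 mm wide stand 12 mm above its top: the long one (152 mm) along its y on the +x side, inner face at x = +50 mm; the short one (80 mm, from x = -30 to +50 mm) along its x on the +y side, inner face at y = +60 mm
- corner (a point): the inside corner of the two fences, on the copy board's top surface (12 mm above the table), axes as the board's: the free space lies to its -x and -y. A block squarely home, long side on the long fence and short end on the short fence, has its origin at x = -28 mm, y = -45 mm, z = 0 from here
- remote: black camera remote fixed to the table, 80 x 80 mm, 45 mm high, origin under its centre; a white arrow on its top points along its +y; its stick pivots at the top's centre, 45 mm above the table
- stick_tip (a point): the top of the orange-capped stick, 70 mm above the pivot (115 mm above the table when centred), z along the stick, x and y as the remote's when centred; the cap is 18 mm across at its foot (30 mm above the pivot) and widens to 24 mm at the top, on a 12 mm steel shaft
- stick_lean (a point): a point at the stick's pivot; its z axis leans 0.5 rad further towards the arrow than the stick (0.5 rad from upright with the stick centred, 0.76 rad with the stick tilted 0.26 rad to the arrow)
- stick_tilt (a joint): tilt of the stick towards the arrow (remote +y), rad; 0 centred, spring 0.7 N m/rad, stops at +-0.45; about 0.26 (15 degrees) and more swings the camera head right round and counts as held over (the head, on its stand at the far side of the table, turns as the stick is tilted)
- stick_cross (a joint): sideways tilt of the stick (positive towards the remote's +x), rad; 0 centred, same spring and stops; should stay within about 0.17 (10 degrees) while the stick is held over
- tray: blue open tray fixed to the table, outside 340 mm (x) by 140 mm (y) by 16 mm high, walls and floor 5 mm thick, origin under its centre (inner floor at z = 5 mm); room for three blocks side by side with their long sides across the tray, 85 mm apart
- ink_jar: bystander, to be left alone: black jar with lid, 72 mm across, 85 mm tall; origin at its middle, on the underside
- tape_roll: bystander, to be left alone: yellow roll of tape lying flat, 90 mm across, 24 mm tall; origin at its middle, on the underside
- palette_knife: bystander, to be left alone: palette knife lying flat, 210 mm long; origin at its middle, on the underside
- ink_brush: bystander, to be left alone: brush lying flat, 200 mm long; origin at its middle, on the underside
- brayer: bystander, to be left alone: ink roller with wooden handle, 160 mm long, 90 mm wide, 38 mm tall; origin 20 mm behind the roller frame on its axis line, on the table
- brush_can: bystander, to be left alone: metal can of brushes, 72 mm across, 100 mm tall, 200 mm with the brushes; origin at its middle, on the underside

How it is judged:
On the way, in this order (a step that is already met when the one before it is completed fails the run):
1. yellow block home in the fence corner while the stick is held over towards the arrow (x of block_yellow in the frame of corner between -0.0315 and -0.025 m and y of block_yellow in the frame of corner between -0.0485 and -0.042 m and angle between the y axis of block_yellow and the y axis of corner, either way round below 0.06 rad and z of block_yellow in the frame of corner between -0.004 and 0.004 m and angle between block_yellow's own z axis and vertical below 0.1 rad and angle between the z axis of block_yellow and the z axis of stick_lean, either way round above 0.76 rad and angle between the z axis of block_yellow and the x axis of stick_tip, either way round above 1.4 rad), for 2 s.
2. red block home in the fence corner while the stick is held over towards the arrow (x of block_red in the frame of corner between -0.0315 and -0.025 m and y of block_red in the frame of corner between -0.0485 and -0.042 m and angle between the y axis of block_red and the y axis of corner, either way round below 0.06 rad and z of block_red in the frame of corner between -0.004 and 0.004 m and angle between block_red's own z axis and vertical below 0.1 rad and angle between the z axis of block_red and the z axis of stick_lean, either way round above 0.76 rad and angle between the z axis of block_red and the x axis of stick_tip, either way round above 1.4 rad), for 2 s.
3. black block home in the fence corner while the stick is held over towards the arrow (x of block_black in the frame of corner between -0.0315 and -0.025 m and y of block_black in the frame of corner between -0.0485 and -0.042 m and angle between the y axis of block_black and the y axis of corner, either way round below 0.06 rad and z of block_black in the frame of corner between -0.004 and 0.004 m and angle between block_black's own z axis and vertical below 0.1 rad and angle between the z axis of block_black and the z axis of stick_lean, either way round above 0.76 rad and angle between the z axis of block_black and the x axis of stick_tip, either way round above 1.4 rad), for 2 s.
At the end, for the whole second after the job is handed in: every block present lies flat (within 6 mm of the tray floor, tilt under 0.1 rad), face up, at rest in the blue tray; the stick is back at centre (within 0.08 rad). Photographs counted within 3 mm and 0.06 rad of home, stick beyond 0.26 rad to the arrow, 0.17 sideways, for 2 s (x of block_yellow in the frame of tray between -0.145 and 0.145 m and y of block_yellow in the frame of tray between -0.05 and 0.05 m and z of block_yellow in the frame of tray between 0 and 0.011 m and angle between each of block_yellow, block_red, block_black's own z axis and vertical below 0.1 rad and linear speed of each of block_yellow, block_red, block_black below 0.02 m/s and x of block_red in the frame of tray between -0.145 and 0.145 m and y of block_red in the frame of tray between -0.05 and 0.05 m and z of block_red in the frame of tray between 0 and 0.011 m and x of block_black in the frame of tray between -0.145 and 0.145 m and y of block_black in the frame of tray between -0.05 and 0.05 m and z of block_black in the frame of tray between 0 and 0.011 m and value of joint stick_tilt between -0.08 and 0.08 rad and value of joint stick_cross between -0.08 and 0.08 rad); the robot touches nothing.
It fails at once if the ink jar, tape, brush can or tool is moved by more than 40 mm (distance of any of ink_jar, tape_roll, palette_knife, ink_brush, brayer, brush_can from where it was at the start of the episode above 0.04 m).
It fails at once if the ink jar or brush can is knocked over (angle between any of ink_jar, brush_can's own z axis and vertical above 0.6 rad).
Of block_yellow, block_red, block_black only 2 to 3 are there at a start; the rules pass over those that are not, and their reading is None.
At some moment in a run one of block_yellow, block_red, block_black may be knocked a few centimetres aside while the robot is not near it.
Once in a run the grip may slacken for a moment while it holds something.
It also fails if it takes over 210 s, if anything falls off the work surface, if the arm or the gripper's body presses on something with over 40 N, if the wrist force passes 120 N, or if a joint passes its speed limit or range.

## Working session

There is one attempt and no reset: what is moved stays moved. The work goes in short steps, Python scripts to look and compute and a shell command to move; the robot and the scene stay as the last step left them, time stands still between calls to the robot, and variables do not carry over. Pictures are saved under pics/ and viewed, at most 14 in all, crops included, and the job is handed in when it is done.

```bash
mkdir -p pics; cat > h.py <<'E'
import numpy as np, cv2
from station import bot
def snap(n,fn=None):
    c=bot.calibration(n); im,d=bot.get_image(n)
    if fn: cv2.imwrite('pics/'+fn,im[:,:,::-1])
    return im,d,np.array(c['K']),np.array(c['pose'])
def ray(u,v,z,K,P):
    d=P[:3,:3]@np.linalg.solve(K,[u,v,1.]); o=P[:3,3]
    return o+d*(z-o[2])/d[2]
def cloud(d,K,P):
    v,u=np.indices(d.shape); p=np.stack([(u-K[0,2])/K[0,0]*d,(v-K[1,2])/K[1,1]*d,d],-1)
    return p@P[:3,:3].T+P[:3,3]
E
python3 - <<'E'
from h import *
for n in ['scene','side','wrist']:
    im,d,K,P=snap(n,n+'0.png'); np.savez(n+'0.npz',im=im,d=d,K=K,P=P); print(n,P.round(3).tolist(),K[0,0])
print(bot.state())
E
```

```text
scene [[0.627, 0.516, -0.584, 1.137], [0.779, -0.431, 0.456, -0.494], [-0.016, -0.741, -0.672, 0.764], [0.0, 0.0, 0.0, 1.0]] 376.3091336181205
side [[-0.954, -0.18, 0.239, 0.247], [-0.299, 0.541, -0.786, 0.973], [0.012, -0.821, -0.57, 0.831], [0.0, 0.0, 0.0, 1.0]] 489.7399860322175
wrist [[0.435, -0.867, -0.243, 0.29], [-0.9, -0.419, -0.117, -0.443], [-0.001, 0.269, -0.963, 0.374], [0.0, 0.0, 0.0, 1.0]] 315.9589751694185
{'time': 0.15, 'joint_positions': array([-1.11999491e+00,  2.38652618e-01, -1.40401270e-02,  1.31924805e+00,
        3.91222331e-05,  1.57080510e+00]), 'qvel': array([-9.64647696e-05, -2.02935877e-03,  1.08749737e-03,  1.09204344e-03,
       -5.68378389e-04,  9.92458045e-04]), 'tau': array([ 2.88089450e-04, -5.39077091e+01,  3.46597981e+01,  1.45265969e-02,
        2.06180050e-05,  1.68814023e-05]), 'tcp_pos': array([ 0.22860254, -0.47224893,  0.23082825]), 'orientation': array([-5.62129720e-04,  9.74705451e-01,  2.23492630e-01, -1.08828536e-04]), 'wrist_force': array([ 0.18952895,  0.07635229, -0.01193028]), 'wrist_torque': array([-0.02370609, -0.02237322,  0.03504262]), 'grip_force': 0.0, 'opening': 0.9999734049085263}
```

View pics/scene0.png

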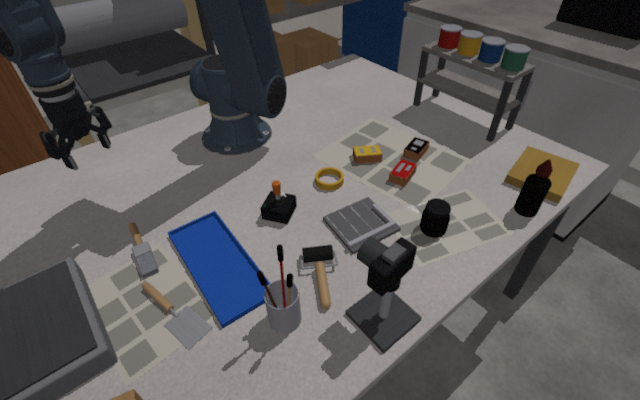

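View pics/side0.png

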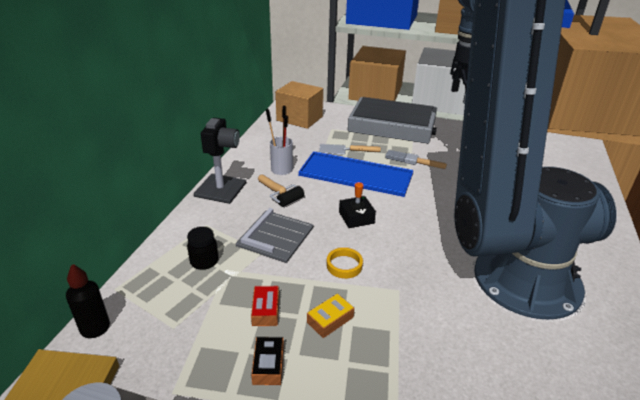

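Three blocks are present: yellow side (331,314), red (266,303), black (268,357). The board is at (275,235), remote (357,210), and tray (357,173).

```bash
python3 - <<'E'
from h import *
f=np.load('side0.npz'); im,d,K,P=[f[k] for k in('im','d','K','P')]
C=cloud(d,K,P); hsv=cv2.cvtColor(im,cv2.COLOR_RGB2HSV)
def reg(name,box,lo,hi,mask=None):
    u0,v0,u1,v1=box; m=np.zeros(d.shape,bool); m[v0:v1,u0:u1]=1
    m&=(C[...,2]>lo)&(C[...,2]<hi)&(d>0)
    if mask is not None:m&=mask
    p=C[m]; 
    if len(p)<5: print(name,len(p));return
    r=cv2.minAreaRect((p[:,:2]*1000).astype(np.float32)); print(name,len(p),'z',np.median(p[:,2]).round(4),np.round(r[0],1),np.round(r[1],1),round(r[2],1), np.round(cv2.boxPoints(r)).tolist())
reg('yel',(300,285,362,340),.028,.045)
reg('red',(240,275,288,330),.028,.045)
reg('blk',(245,330,292,390),.028,.045)
reg('fence',(225,200,320,262),.019,.03)
reg('board',(225,200,320,262),.007,.03)
reg('remote',(330,190,385,230),.04,.05)
b=(hsv[...,0]>105)&(hsv[...,0]<130)&(hsv[...,1]>180)
reg('tray',(290,140,425,200),-.01,.03,b)
reg('tape',(320,240,370,282),.015,.035)
reg('stick',(345,175,370,205),.085,.125)
reg('jar',(180,220,225,275),.075,.095)
reg('can',(260,120,300,180),.085,.105)
reg('head',(190,110,250,205),.1,.4)
reg('brayer',(250,170,310,210),.015,.05)
E
cd pics; python3 -c "
import cv2
a=cv2.imread('side0.png')[130:390,170:440];cv2.imwrite('crop1.png',cv2.resize(a,None,fx=2.2,fy=2.2,interpolation=2))"
```

```text
yel 882 z 0.0335 [415.9 268.2] [93.7 58.7] 57.7 [[366.0, 244.0], [416.0, 213.0], [466.0, 292.0], [416.0, 323.0]]
red 806 z 0.0335 [559.2 287.5] [56.1 91.9] 17.8 [[518.0, 323.0], [547.0, 235.0], [600.0, 252.0], [572.0, 340.0]]
blk 1136 z 0.0335 [501.2 417.6] [56.4 93. ] 16.6 [[461.0, 454.0], [487.0, 365.0], [541.0, 381.0], [515.0, 470.0]]
fence 375 z 0.0233 [668.1  10.7] [ 91.1 222.5] 7.7 [[608.0, 115.0], [638.0, -106.0], [728.0, -93.0], [698.0, 127.0]]
board 2363 z 0.0126 [652.    6.3] [212.9 298.5] 33.1 [[481.0, 73.0], [644.0, -177.0], [823.0, -61.0], [660.0, 189.0]]
remote 456 z 0.0451 [ 445.1 -107.6] [80.3 86.2] 34.7 [[388.0, -95.0], [437.0, -166.0], [503.0, -120.0], [454.0, -49.0]]
tray 2696 z 0.0057 [ 499.3 -329.8] [153.1 338.3] 87.7 [[327.0, -399.0], [665.0, -413.0], [671.0, -260.0], [333.0, -246.0]]
tape 427 z 0.023 [428.4  92.8] [87.9 91.4] 15.8 [[374.0, 125.0], [399.0, 37.0], [483.0, 61.0], [458.0, 149.0]]
stick 99 z 0.1062 [ 444.7 -105.6] [21.8 22.3] 12.6 [[432.0, -97.0], [436.0, -119.0], [458.0, -114.0], [453.0, -92.0]]
jar 417 z 0.0846 [765.9 180.4] [65.1 62.2] 88.4 [[734.0, 149.0], [796.0, 147.0], [798.0, 212.0], [736.0, 214.0]]
can 203 z 0.0938 [ 734.6 -288.9] [68.5 82.3] 18.9 [[689.0, -261.0], [716.0, -339.0], [780.0, -317.0], [754.0, -239.0]]
head 1115 z 0.1949 [ 843.1 -116.7] [ 86.3 105.6] 3.7 [[797.0, -67.0], [803.0, -172.0], [890.0, -167.0], [883.0, -61.0]]
brayer 596 z 0.0255 [ 668.3 -167.8] [158.6 214. ] 31.3 [[545.0, -118.0], [656.0, -300.0], [792.0, -218.0], [680.0, -35.0]]
```

View pics/crop1.png

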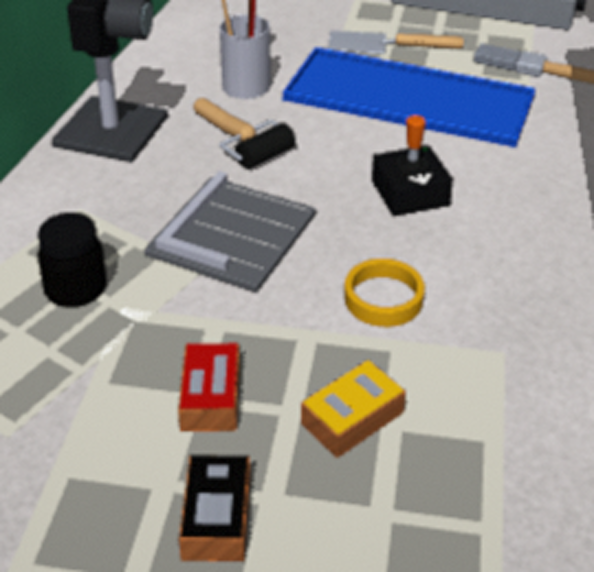

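```bash
python3 -m jog '[[[0.055,0.09,0.03],0],[[0.085,0.14,0.05],0],[[0.11,0.19,0.07],0],[[0.14,0.24,0.09],0],[[0.16,0.29,0.12],0]]'; python3 -m jog '[[[0.03,0.05,0],0],[[0.06,0.1,0],0],[[0.09,0.15,0],0],[[0.12,0.2,0],0],[[0.12,0.2,0],0]]'; python3 -m jog '[[[0,0,0],0],[[0,0,0],0]]'
python3 - <<'E'
from h import *
im,d,K,P=snap('wrist','w1.png'); np.savez('w1.npz',im=im,d=d,K=K,P=P); print(P.round(3).tolist())
E
```

```text
time: 0.78
tcp_pos: [0.3734, -0.214, 0.3344]
orientation: [-0.0, 0.975, 0.223, -0.0]
wrist_force: [0.4, -0.5, 0.8]
opening: 0.997
grip_force: 0.0
time: 1.4
tcp_pos: [0.4943, -0.0127, 0.3331]
orientation: [-0.0, 0.974, 0.226, -0.001]
wrist_force: [-0.4, -0.8, -0.3]
opening: 0.999
grip_force: 0.0
time: 1.65
tcp_pos: [0.4924, -0.0169, 0.3342]
orientation: [0.0, 0.975, 0.223, -0.0]
wrist_force: [-0.0, -0.6, -0.2]
opening: 0.996
grip_force: 0.0
[[0.434, -0.868, -0.242, 0.554], [-0.901, -0.418, -0.118, 0.013], [0.001, 0.269, -0.963, 0.478], [0.0, 0.0, 0.0, 1.0]]
```

View pics/w1.png

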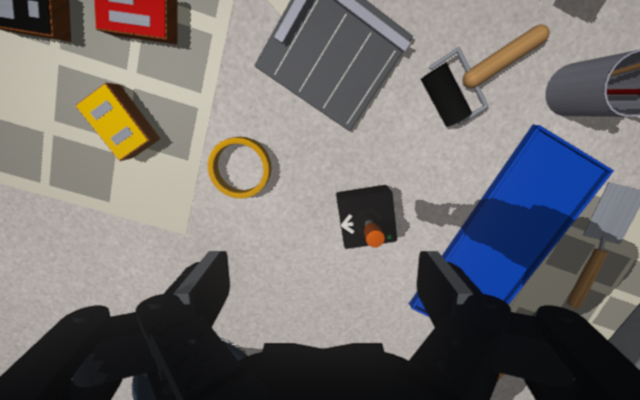

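The wrist picture shows the yellow block at (117,122), remote with arrow pointing left at (347,225), board corners (256,68), (350,130), (412,48), and the tray on the right.

```bash
python3 - <<'E'
from h import *
f=np.load('w1.npz'); im,d,K,P=[f[k] for k in('im','d','K','P')]
C=cloud(d,K,P); hsv=cv2.cvtColor(im,cv2.COLOR_RGB2HSV)
def r(u,v,z): return (ray(u,v,z,K,P)*1000).round(1)[:2]
B=[r(256,68,.012),r(350,130,.012),r(412,50,.016)]; print('board',B)
for a,b in((0,1),(1,2)):
    e=B[a]-B[b]; print(np.hypot(*e),np.degrees(np.arctan2(e[1],e[0])))
w=(hsv[...,1]<60)&(hsv[...,2]>170); w[:,:338]=0;w[:,362:]=0;w[:210]=0;w[240:]=0
v,u=np.nonzero(w); print('arrow',len(u),r(u.mean(),v.mean(),.045), r(u.min(),v[u.argmin()],.045))
def reg(name,box,lo,hi,mask=None):
    u0,v0,u1,v1=box; m=np.zeros(d.shape,bool); m[v0:v1,u0:u1]=1
    m&=(C[...,2]>lo)&(C[...,2]<hi)&(d>0)
    if mask is not None:m&=mask
    m=cv2.morphologyEx(m.astype(np.uint8),cv2.MORPH_OPEN,np.ones((3,3)))>0
    p=C[m]; q=cv2.minAreaRect((p[:,:2]*1000).astype(np.float32)); print(name,len(p),np.median(p[:,2]).round(4),np.round(q[0],1),np.round(q[1],1),round(q[2],1))
reg('remote',(325,175,405,255),.041,.049)
reg('cap',(350,205,400,255),.08,.13)
reg('cap top',(350,205,400,255),.11,.12)
reg('yel',(60,70,170,170),.030,.038)
reg('tray',(400,120,620,330),.011,.02,(hsv[...,0]>105)&(hsv[...,0]<130)&(hsv[...,1]>150))
reg('fence',(250,0,420,140),.021,.028)
reg('fenceshort',(250,0,335,80),.021,.028)
m=(C[...,2]>.021)&(C[...,2]<.028)&(d>0); m[:,:320]=0;m[:,420:]=0;m[60:]=0
p=C[m][:,:2]*1000; print('longdir',cv2.fitLine(p.astype(np.float32),2,0,.01,.01).ravel())
E
```

```text
board [array([567.5, 120.4]), array([549.5, -33.3]), array([678.7, -60.1])]
154.7504119542174 83.32044522774817
131.95029367151864 168.281305522836
arrow 138 [423.5 -84.7] [433.1 -70.2]
remote 2017 0.046 [ 446.8 -110.4] [79.6 80.1] 35.0
cap 377 0.114 [ 446.6 -109.9] [22.3 22.2] 26.3
cap top 268 0.1146 [ 446.4 -110. ] [22.  22.2] 26.3
yel 2808 0.0342 [417.5 265.8] [90.4 57.3] 57.6
tray 1982 0.0162 [ 502.2 -332.8] [141.6 334.7] 87.7
fence 1333 0.0248 [665.6  37.4] [ 53.5 173.7] 21.9
fenceshort 467 0.0248 [639.7 101.7] [12.5 58.3] 82.1
longdir [1.19976915e-01 9.92776692e-01 6.82938110e+02 2.53655016e-01]
```

```bash
python3 -m jog '[[[-0.015,0.057,-0.02],10],[[-0.03,0.114,-0.04],20],[[-0.045,0.17,-0.06],30],[[-0.06,0.227,-0.08],32],[[-0.075,0.283,-0.09],32]]' 0.0854; python3 -m jog '[[[0,0,-0.05],0],[[0,0,-0.09],0],[[0,0,-0.12],0],[[0,0,-0.12],0],[[0,0,-0.12],0]]'
python3 - <<'E'
from h import *
s=bot.state(); print(s['tcp_pos'],s['joint_positions'].round(2))
im,d,K,P=snap('wrist','w2.png')
C=cloud(d,K,P); t=s['tcp_pos']
m=(C[...,2]>.029)&(C[...,2]<.039)&(d>0)&(np.hypot(C[...,0]-t[0],C[...,1]-t[1])<.07)
m=cv2.morphologyEx(m.astype(np.uint8),cv2.MORPH_OPEN,np.ones((3,3)))>0
p=C[m];q=cv2.minAreaRect((p[:,:2]*1000).astype(np.float32)); print(len(p),q)
E
```

```text
time: 2.33
tcp_pos: [0.4173, 0.2675, 0.2435]
orientation: [0.0, 0.876, 0.483, -0.0]
wrist_force: [0.7, -0.3, 0.5]
opening: 1.001
grip_force: 0.0
time: 2.95
tcp_pos: [0.4188, 0.2669, 0.1254]
orientation: [-0.0, 0.876, 0.483, 0.001]
wrist_force: [0.3, -0.1, 1.3]
opening: 0.998
grip_force: 0.0
[0.4188171  0.2669124  0.12539007] [ 0.57  0.25 -0.28  1.04  0.    2.7 ]
7964 ((417.0037841796875, 266.20330810546875), (90.21373748779297, 56.07938003540039), 57.62502670288086)
```

View pics/w2.png

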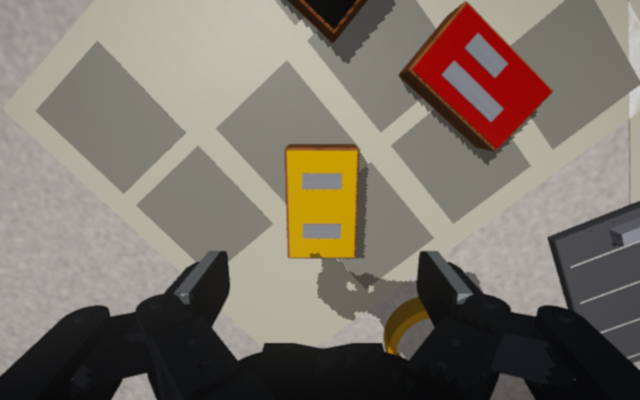

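The yellow block is centred on the gripper at (322,203), aligned with the fingers.

```bash
python3 -m jog '[[[-0.002,0,-0.05],0],[[-0.002,0,-0.09],0],[[-0.002,0,-0.11],0],[[-0.002,0,-0.11],0]]'; python3 -m jog '[[[0,0,0],0],[[0,0,0],0],[[0,0,0],0],[[0,0,0],0],[[0,0,0],0]]' 0.03;  python3 -m jog '[[[0,0,0],0],[[0,0,0],0],[[0,0,0.03],0],[[0,0,0.08],0],[[0,0,0.08],0]]'
```

```text
time: 3.5
tcp_pos: [0.416, 0.2669, 0.0141]
orientation: [-0.0, 0.875, 0.483, -0.0]
wrist_force: [-0.4, 0.5, 0.2]
opening: 1.003
grip_force: 0.0
time: 4.12
tcp_pos: [0.4171, 0.2678, 0.0159]
orientation: [-0.0, 0.875, 0.483, 0.002]
wrist_force: [-1.1, -1.5, 9.2]
opening: 0.638
grip_force: 62.8
time: 4.75
tcp_pos: [0.4183, 0.2686, 0.0982]
orientation: [-0.0, 0.875, 0.483, 0.004]
wrist_force: [0.3, -0.0, -2.3]
opening: 0.641
grip_force: 65.5
```

```bash
python3 -m jog '[[[0.04,-0.04,0],5],[[0.08,-0.08,0],10],[[0.12,-0.12,0],15],[[0.16,-0.16,0],20],[[0.19,-0.19,0],25]]'; python3 -m jog '[[[0.039,-0.038,0],0],[[0.039,-0.038,0],0],[[0.039,-0.038,0],0],[[0.039,-0.038,0],0]]'
python3 - <<'E'
from h import *
s=bot.state(); print(s['tcp_pos'],s['orientation'])
im,d,K,P=snap('wrist','w3.png');np.savez('w3.npz',im=im,d=d,K=K,P=P)
E
```

```text
time: 5.38
tcp_pos: [0.6072, 0.0752, 0.0935]
orientation: [-0.0, 0.749, 0.662, -0.0]
wrist_force: [-0.1, 0.7, -2.7]
opening: 0.636
grip_force: 65.4
time: 5.88
tcp_pos: [0.644, 0.04, 0.0939]
orientation: [-0.0, 0.75, 0.662, -0.0]
wrist_force: [-0.1, 0.3, -1.9]
opening: 0.637
grip_force: 69.6
[0.64403075 0.03995412 0.09388817] [-3.63666545e-04  7.49618052e-01  6.61870481e-01 -3.32277729e-04]
```

View pics/w3.png

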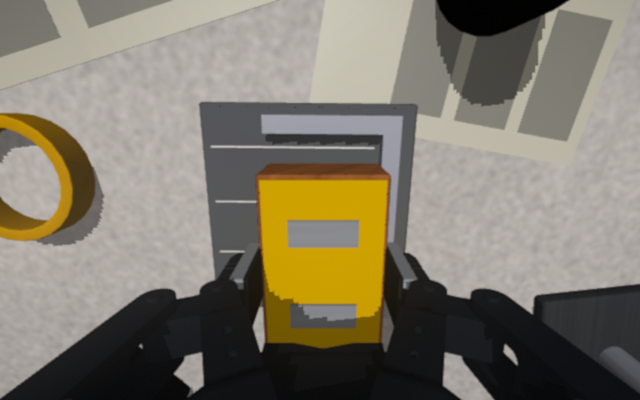

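The block is held square above the board; the board's far edge runs (200,103)-(416,105), with the fence corner near (383,135).

```bash
python3 - <<'E'
from h import *
f=np.load('w3.npz'); im,d,K,P=[f[k] for k in('im','d','K','P')]
C=cloud(d,K,P)
r=lambda u,v,z:(ray(u,v,z,K,P)*1000).round(1)[:2]
a,b=r(200.5,103,.012),r(416.5,105,.012); e=b-a; print(a,b,np.hypot(*e),np.degrees(np.arctan2(e[1],e[0])))
m=(C[...,2]>.021)&(C[...,2]<.028)&(d>0)
M=m.copy(); M[:,:262]=0;M[:,375:]=0;M[:105]=0;M[142:]=0
q=cv2.minAreaRect((C[M][:,:2]*1000).astype(np.float32));print('short',M.sum(),q)
M=m.copy(); M[:,:375]=0;M[:,412:]=0;M[:136]=0;M[250:]=0
q=cv2.minAreaRect((C[M][:,:2]*1000).astype(np.float32));print('long',M.sum(),q)
# fence tops by brightness along columns
g=cv2.cvtColor(im,cv2.COLOR_RGB2GRAY); print(g[105:150,320].tolist()); print(g[180,375:415].tolist())
for c in (280,350): 
    print(c,[r(c,v,.024).tolist() for v in (115,134)])
E
```

```text
[570.5 124.1] [716.5 104.5] 147.30974170094794 -7.646048145318452
short 2128 ((648.4046630859375, 100.5192642211914), (12.004705429077148, 73.9526138305664), 82.16873931884766)
long 1155 ((690.5399780273438, 49.58591842651367), (75.91944885253906, 12.363813400268555), 82.31583404541016)
[84, 81, 77, 84, 86, 86, 87, 85, 87, 102, 134, 156, 160, 160, 160, 159, 159, 160, 159, 159, 158, 158, 157, 157, 157, 157, 158, 156, 136, 85, 53, 48, 50, 51, 51, 50, 52, 57, 66, 72, 93, 141, 187, 162, 105]
[138, 137, 138, 137, 138, 138, 138, 138, 138, 137, 138, 135, 121, 103, 87, 95, 131, 150, 155, 153, 153, 154, 145, 116, 93, 88, 88, 89, 88, 88, 88, 88, 88, 88, 84, 96, 143, 169, 173, 173]
280 [[624.6, 109.5], [622.6, 97.5]]
350 [[669.8, 103.8], [668.6, 91.7]]
```

```bash
python3 -m jog '[[[0.006,0.004,-0.03],-0.6],[[0.006,0.004,-0.05],-0.6],[[0.006,0.004,-0.06],-0.6],[[0.006,0.004,-0.066],-0.6],[[0.006,0.004,-0.066],-0.6]]'; python3 -m jog '[[[0,0,0],0],[[0,0,0],0]]'
```

```text
time: 6.55
tcp_pos: [0.6512, 0.0434, 0.0287]
orientation: [0.0, 0.753, 0.658, 0.0]
wrist_force: [0.4, 0.2, -2.1]
opening: 0.634
grip_force: 69.7
time: 6.8
tcp_pos: [0.6512, 0.0431, 0.0285]
orientation: [0.0, 0.753, 0.658, 0.0]
wrist_force: [-0.7, 0.5, -2.7]
opening: 0.633
grip_force: 69.7
```

```bash
python3 -m jog '[[[0,0,-0.001],0],[[0.0005,0.004,-0.001],0],[[0.0006,0.005,-0.001],0],[[0.0006,0.005,-0.001],0]]'; python3 -m jog '[[[0.003,0,0],0],[[0.0036,0,0],0],[[0.0036,0,0],0]]'
```

```text
time: 7.3
tcp_pos: [0.6523, 0.0478, 0.028]
orientation: [0.001, 0.753, 0.657, 0.0]
wrist_force: [-0.4, -3.0, 5.2]
opening: 0.636
grip_force: 70.6
time: 7.68
tcp_pos: [0.6548, 0.0482, 0.028]
orientation: [-0.0, 0.753, 0.658, -0.0]
wrist_force: [-5.7, -0.3, 9.1]
opening: 0.632
grip_force: 71.1
```

```bash
python3 -m jog '[[[0.0002,0.0015,0],0],[[0.0002,0.0015,0],0]]'; python3 -m jog '[[[0.0015,-0.0002,0],0],[[0.0015,-0.0002,0],0]]';  python3 -m jog '[[[0.0002,0.0015,0],0],[[0.0002,0.0015,0],0]]'
```

```text
time: 7.92
tcp_pos: [0.6556, 0.0493, 0.028]
orientation: [0.001, 0.754, 0.657, 0.0]
wrist_force: [-3.1, -2.2, 7.5]
opening: 0.636
grip_force: 70.7
time: 8.18
tcp_pos: [0.6564, 0.0493, 0.028]
orientation: [-0.0, 0.753, 0.658, -0.0]
wrist_force: [-5.4, -0.8, 10.2]
opening: 0.635
grip_force: 71.0
time: 8.43
tcp_pos: [0.6564, 0.0494, 0.028]
orientation: [0.001, 0.754, 0.657, -0.001]
wrist_force: [-5.4, -8.4, 10.2]
opening: 0.637
grip_force: 71.1
```

```bash
python3 -m jog '[[[0.0015,-0.0002,0],0],[[0.0015,-0.0002,0],0]]';  python3 -m jog '[[[0.0015,-0.0002,0],0],[[0.0015,-0.0002,0],0]]'
```

```text
time: 8.68
tcp_pos: [0.6565, 0.0494, 0.028]
orientation: [-0.0, 0.754, 0.657, -0.002]
wrist_force: [-11.2, -7.5, 14.2]
opening: 0.636
grip_force: 71.6
time: 8.93
tcp_pos: [0.6566, 0.0494, 0.0281]
orientation: [-0.001, 0.754, 0.657, -0.003]
wrist_force: [-17.3, -6.9, 18.7]
opening: 0.637
grip_force: 72.1
```

```bash
python3 -m jog '[[[-0.002,-0.0005,0],0],[[-0.002,-0.0005,0],0]]';  python3 -m jog '[[[0,0,0],0],[[0,0,0],0],[[0,0,0],0],[[0,0,0],0]]' 0.0854; python3 -m jog '[[[0,0,0.04],0],[[-0.01,-0.02,0.09],0],[[-0.02,-0.03,0.14],0],[[-0.03,-0.04,0.14],0],[[-0.03,-0.04,0.14],0]]'
cat > chk.py <<'E'
from h import *
import sys
s=bot.state(); print(s['tcp_pos'].round(4),s['time'])
im,d,K,P=snap('wrist',sys.argv[1]); C=cloud(d,K,P)
x,y,lo,hi,R=map(float,sys.argv[2:7])
m=(C[...,2]>lo)&(C[...,2]<hi)&(d>0)&(np.hypot(C[...,0]-x,C[...,1]-y)<R)
m=cv2.morphologyEx(m.astype(np.uint8),cv2.MORPH_OPEN,np.ones((3,3)))>0
q=cv2.minAreaRect((C[m][:,:2]*1000).astype(np.float32)); print('top',m.sum(),q,np.median(C[m][:,2]),im[m].mean(0))
if lo>.035:
    m=(C[...,2]>.020)&(C[...,2]<.029)&(d>0)
    ux,uy=np.array([.991,-.134])*1000,np.array([.134,.991])*1000
    X=C[...,:2]@ux;Y=C[...,:2]@uy
    L=m&(X>668)&(X<690)&(Y>60)&(Y<160); S=m&(Y>177)&(Y<195)&(X>600)&(X<660)
    print('long inner/outer',np.percentile(X[L],[2,98]),'short',np.percentile(Y[S],[2,98]))
    b=np.array(q[0])/1000; print('block in corner', b@ux-np.percentile(X[L],2), b@uy-np.percentile(Y[S],2))
E
python3 chk.py w4.png .656 .049 .041 .05 .065
```

```text
time: 9.18
tcp_pos: [0.6565, 0.0494, 0.028]
orientation: [-0.0, 0.753, 0.658, -0.001]
wrist_force: [-9.0, -3.9, 13.1]
opening: 0.631
grip_force: 71.4
time: 9.68
tcp_pos: [0.6581, 0.0501, 0.0269]
orientation: [-0.0, 0.753, 0.658, -0.0]
wrist_force: [0.0, -0.7, 0.2]
opening: 0.994
grip_force: 0.0
time: 10.3
tcp_pos: [0.6274, 0.0095, 0.1669]
orientation: [-0.0, 0.754, 0.657, -0.0]
wrist_force: [-0.8, 0.6, -0.7]
opening: 0.999
grip_force: 0.0
[0.6274 0.0095 0.1669] 10.3
top 7291 ((656.0208129882812, 47.630409240722656), (89.22959899902344, 56.13972854614258), 82.05236053466797) 0.046353250331312545 [190.96392813 154.6657523   28.02989988]
long inner/outer [671.76047751 683.4446819 ] short [180.99671559 192.19732776]
block in corner -28.026326680119155 -45.88819109345164
```

View pics/w4.png

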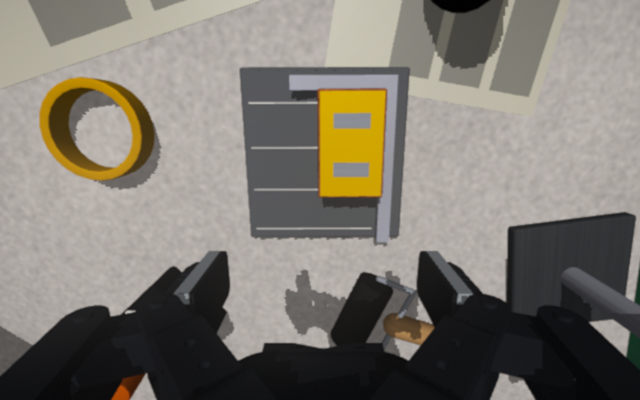

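Yellow is home: flush at (353,143) against both fences. Now the stick.

```bash
python3 -m jog '[[[-0.04,-0.025,0],10],[[-0.08,-0.05,0],20],[[-0.12,-0.08,0],30],[[-0.16,-0.1,0],40],[[-0.181,-0.1195,0],43]]'; python3 -m jog '[[[0,0,0],0],[[0,0,0],0]]'
python3 chk.py w5.png .4465 -.11 .108 .122 .03
```

```text
time: 10.98
tcp_pos: [0.4448, -0.1094, 0.1657]
orientation: [-0.001, 0.458, 0.889, -0.0]
wrist_force: [0.3, 0.3, 0.6]
opening: 1.002
grip_force: 0.0
time: 11.22
tcp_pos: [0.4476, -0.1091, 0.1664]
orientation: [-0.0, 0.46, 0.888, 0.0]
wrist_force: [-0.2, 0.7, -0.4]
opening: 1.002
grip_force: 0.0
[ 0.4476 -0.1091  0.1664] 11.225
top 949 ((446.6009216308594, -110.80107116699219), (22.714262008666992, 22.63614845275879), 79.71072387695312) 0.11447670756605788 [177.04952582  81.4341412   21.76080084]
long inner/outer [670.84685243 683.96202028] short [178.16872342 191.5883369 ]
block in corner -213.4179955538013 -228.1280614447606
```

```bash
python3 -m jog '[[[-0.001,-0.0015,-0.04],0],[[-0.001,-0.0015,-0.078],0],[[-0.001,-0.0015,-0.078],0]]'; python3 -m jog '[[[0,0,0],0],[[0,0,0],0],[[0,0,0],0],[[0,0,0],0],[[0,0,0],0]]' 0.01;python3 -m jog '[[[0,0,0],0],[[0,0,0],0]]'
```

```text
time: 11.65
tcp_pos: [0.4447, -0.1099, 0.0868]
orientation: [-0.003, 0.46, 0.888, -0.001]
wrist_force: [-0.2, 0.3, 1.3]
opening: 1.005
grip_force: 0.0
time: 12.28
tcp_pos: [0.4469, -0.1111, 0.0901]
orientation: [0.001, 0.46, 0.888, 0.0]
wrist_force: [-1.1, 1.7, 6.7]
opening: 0.25
grip_force: 58.5
time: 12.52
tcp_pos: [0.4469, -0.1111, 0.0901]
orientation: [0.001, 0.46, 0.888, 0.0]
wrist_force: [0.1, 0.9, 5.4]
opening: 0.25
grip_force: 58.5
```

```bash
python3 -m jog '[[[-0.004,0.006,-0.0005],0],[[-0.008,0.012,-0.0015],0],[[-0.012,0.0175,-0.0035],0],[[-0.0125,0.018,-0.0035],0],[[-0.0125,0.018,-0.0035],0]]'
python3 - <<'E'
from h import *
im,d,K,P=snap('scene','sc1.png'); C=cloud(d,K,P)
h=cv2.cvtColor(im,cv2.COLOR_RGB2HSV); m=(h[...,0]<14)&(h[...,1]>180)&(h[...,2]>120)&(C[...,2]>.06)&(C[...,2]<.125)&(np.hypot(C[...,0]-.44,C[...,1]+.1)<.06)
p=C[m];print(len(p),p.mean(0),p.max(0),p.min(0))
cv2.imwrite('pics/sc1c.png',cv2.resize(im[100:330,200:440,::-1],None,fx=2.5,fy=2.5))
E
```

```text
time: 13.15
tcp_pos: [0.4357, -0.0942, 0.0869]
orientation: [0.003, 0.46, 0.888, -0.0]
wrist_force: [3.5, -4.5, 4.0]
opening: 0.245
grip_force: 59.1
6 [ 0.43856501 -0.100164    0.11304017] [ 0.44060442 -0.09393205  0.11575395] [ 0.43453029 -0.10524226  0.11092238]
```

View pics/sc1c.png

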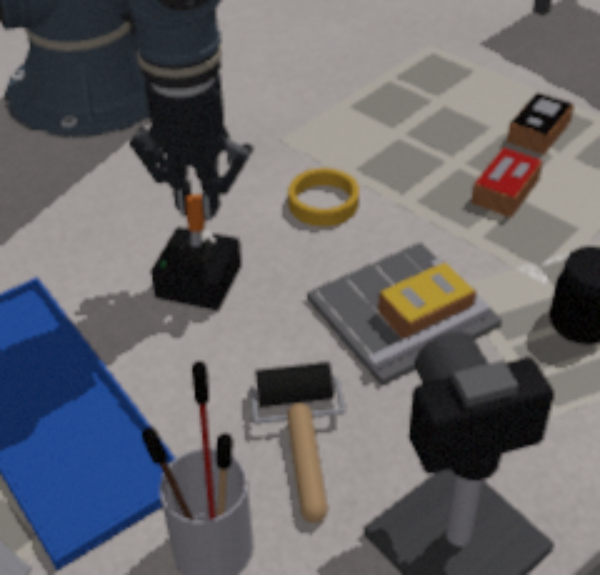

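The picture shows the stick's orange cap tilted toward the arrow at (195,212), with the camera head turned and yellow still home. I'll add a little more tilt and hold.

```bash
R='x'; python3 -m jog '[[[-0.001,0.002,-0.0005],0],[[-0.001,0.002,-0.0005],0],[[-0.001,0.002,-0.0005],0],[[-0.001,0.002,-0.0005],0],[[-0.001,0.002,-0.0005],0]]'
for i in 1 2 3 4 5; do python3 -m jog '[[[0,0,0],0],[[0,0,0],0],[[0,0,0],0],[[0,0,0],0],[[0,0,0],0]]' | grep -E "tcp|force"; done
python3 -m jog '[[[0.007,-0.01,0.002],0],[[0.0135,-0.02,0.004],0],[[0.0135,-0.02,0.004],0],[[0.0135,-0.02,0.004],0]]'
python3 -m jog '[[[0,0,0],0],[[0,0,0],0],[[0,0,0],0],[[0,0,0],0],[[0,0,0],0]]' 0.0854
python3 -m jog '[[[0,0,0.05],0],[[0,0,0.1],0],[[0,0,0.1],0]]'
```

```text
time: 13.82
tcp_pos: [0.4347, -0.0925, 0.0863]
orientation: [0.003, 0.46, 0.888, -0.001]
wrist_force: [2.8, -6.1, 2.4]
opening: 0.247
grip_force: 59.0
tcp_pos: [0.4346, -0.0925, 0.0863]
wrist_force: [4.0, -5.8, 2.8]
grip_force: 59.0
tcp_pos: [0.4346, -0.0925, 0.0863]
wrist_force: [2.5, -6.1, 3.3]
grip_force: 59.0
tcp_pos: [0.4346, -0.0925, 0.0863]
wrist_force: [3.3, -5.8, 2.3]
grip_force: 59.0
tcp_pos: [0.4346, -0.0925, 0.0863]
wrist_force: [3.2, -5.7, 1.7]
grip_force: 59.0
tcp_pos: [0.4346, -0.0925, 0.0863]
wrist_force: [3.5, -6.3, 2.9]
grip_force: 59.0
time: 17.45
tcp_pos: [0.4465, -0.1107, 0.0897]
orientation: [0.0, 0.46, 0.888, 0.0]
wrist_force: [-0.3, 2.6, 6.8]
opening: 0.246
grip_force: 59.9
time: 18.08
tcp_pos: [0.446, -0.111, 0.089]
orientation: [-0.0, 0.46, 0.888, -0.0]
wrist_force: [0.8, -0.4, 0.7]
opening: 0.999
grip_force: 0.0
time: 18.45
tcp_pos: [0.4481, -0.1115, 0.1925]
orientation: [0.003, 0.46, 0.888, 0.001]
wrist_force: [-0.4, -0.5, -1.1]
opening: 0.999
grip_force: 0.0
```

```bash
python3 -m jog '[[[0.042,0.032,0],-10],[[0.084,0.064,-0.01],-20],[[0.126,0.096,-0.02],-30],[[0.168,0.128,-0.03],-40],[[0.21,0.16,-0.04],-43]]'; python3 -m jog '[[[0,0,0],0],[[0,0,0],0]]'|grep tcp
python3 chk.py w6.png .656 .049 .041 .05 .065
```

```text
time: 19.08
tcp_pos: [0.6569, 0.0502, 0.1476]
orientation: [-0.0, 0.755, 0.656, -0.001]
wrist_force: [0.3, -1.2, -0.3]
opening: 0.999
grip_force: 0.0
tcp_pos: [0.6552, 0.049, 0.1479]
[0.6552 0.049  0.1479] 19.325
top 7335 ((655.9949951171875, 48.04636001586914), (89.54840087890625, 56.118961334228516), 82.22738647460938) 0.04642466855866176 [184.03176551 147.88657123  27.51492843]
long inner/outer [672.21087214 683.42660288] short [180.30889586 192.17998796]
block in corner -28.55804422099493 -44.79162373565339
```

```bash
python3 -m jog '[[[0.001,-0.001,-0.06],0],[[0.001,-0.001,-0.1],0],[[0.001,-0.001,-0.118],0],[[0.001,-0.001,-0.118],0]]'|grep -E "tcp|force"; python3 -m jog '[[[0,0,0],0],[[0,0,0],0],[[0,0,0],0],[[0,0,0],0],[[0,0,0],0]]' 0.03|grep -E "tcp|force";  python3 -m jog '[[[0,0,0],0],[[0,0,0.03],0],[[0,0,0.09],0],[[0,0,0.12],0],[[0,0,0.12],0]]'|grep -E "tcp|force"
python3 -m jog '[[[-0.009,-0.05,0],5],[[-0.018,-0.1,0],5.5],[[-0.027,-0.15,0],5.5],[[-0.036,-0.2,0],5.5],[[-0.045,-0.25,0],5.5]]'
python3 -m jog '[[[-0.01,-0.05,0],0],[[-0.02,-0.1,0],0],[[-0.025,-0.134,-0.02],0],[[-0.025,-0.134,-0.06],0],[[-0.025,-0.134,-0.06],0]]'
```

```text
tcp_pos: [0.6554, 0.047, 0.0304]
wrist_force: [-0.8, 0.3, 1.2]
grip_force: 0.0
tcp_pos: [0.6563, 0.048, 0.0331]
wrist_force: [-6.4, -0.6, 11.1]
grip_force: 63.4
tcp_pos: [0.6588, 0.0481, 0.1548]
wrist_force: [-0.9, 0.0, -3.0]
grip_force: 64.6
time: 21.75
tcp_pos: [0.611, -0.2033, 0.1498]
orientation: [-0.001, 0.721, 0.693, -0.0]
wrist_force: [0.4, 0.2, -2.7]
opening: 0.635
grip_force: 64.6
time: 22.38
tcp_pos: [0.5841, -0.3349, 0.0869]
orientation: [-0.004, 0.721, 0.693, -0.001]
wrist_force: [0.3, -0.1, -2.2]
opening: 0.633
grip_force: 64.6
```

```bash
python3 -m jog '[[[0.002,0,-0.03],0],[[0.002,0,-0.05],0],[[0.002,0,-0.058],0],[[0.002,0,-0.058],0]]'; python3 -m jog '[[[0,0,0],0],[[0,0,-0.001],0],[[0,0,-0.001],0]]'
```

```text
time: 22.88
tcp_pos: [0.5893, -0.3356, 0.0336]
orientation: [-0.0, 0.721, 0.693, -0.0]
wrist_force: [-0.5, 0.0, -1.7]
opening: 0.632
grip_force: 64.6
time: 23.25
tcp_pos: [0.5892, -0.3361, 0.0325]
orientation: [0.0, 0.721, 0.693, 0.0]
wrist_force: [-0.1, -0.8, -1.4]
opening: 0.629
grip_force: 64.6
```

```bash
python3 -m jog '[[[-0.002,0,-0.003],0],[[-0.002,0,-0.0055],0],[[-0.002,0,-0.006],0],[[-0.002,0,-0.006],0]]'|grep -E "tcp|force"; python3 -m jog '[[[0,0,0],0],[[0,0,0],0],[[0,0,0],0],[[0,0,0],0]]' 0.0854|grep -E "tcp|force"; python3 -m jog '[[[0,0,0.04],0],[[0,0,0.1],0],[[0,0.03,0.15],0],[[-0.03,0.08,0.18],0],[[-0.03,0.08,0.18],0]]'|grep -E "tcp|force"; python3 chk.py w7.png .587 -.336 .030 .046 .065
python3 - <<'E'
from h import *
im,d,K,P=snap('side','s2.png'); C=cloud(d,K,P)
for n,x,y in(('red',.559,.2875),('blk',.501,.418)):
    m=(C[...,2]>.028)&(C[...,2]<.042)&(d>0)&(np.hypot(C[...,0]-x,C[...,1]-y)<.08)
    print(n,m.sum(),cv2.minAreaRect((C[m][:,:2]*1000).astype(np.float32)))
E
```

```text
tcp_pos: [0.5869, -0.336, 0.0261]
wrist_force: [-1.3, -0.1, 0.8]
grip_force: 64.9
tcp_pos: [0.5871, -0.3359, 0.0261]
wrist_force: [-0.0, -0.6, -0.2]
grip_force: 0.0
tcp_pos: [0.5568, -0.2539, 0.2095]
wrist_force: [0.7, 0.2, -1.1]
grip_force: 0.0
[ 0.5568 -0.2539  0.2095] 24.875
top 4003 ((586.7697143554688, -336.06500244140625), (90.77481842041016, 56.1160774230957), 87.88727569580078) 0.03946979563815878 [206.54534099 169.9050712   46.66899825]
red 805 ((559.2772827148438, 287.10382080078125), (55.920833587646484, 91.03731536865234), 18.57021713256836)
blk 1133 ((501.3282470703125, 417.7253723144531), (56.38379669189453, 92.18218994140625), 16.843284606933594)
```

```bash
python3 -m jog '[[[0,0.06,0],5],[[0,0.12,0],10],[[0,0.18,0],15],[[0,0.24,0],20],[[0,0.3,0],20.3]]'|grep -E "tcp|force";python3 -m jog '[[[0.003,0.06,-0.015],0],[[0.003,0.12,-0.03],0],[[0.003,0.18,-0.05],0],[[0.003,0.235,-0.07],0],[[0.003,0.24,-0.08],0]]'|grep -E "tcp|force"; python3 -m jog '[[[0,0,0],0],[[0,0,0],0]]'|grep -E "tcp|ori";  python3 chk.py w8.png .56 .2855 .030 .038 .07
```

```text
tcp_pos: [0.5574, 0.0452, 0.2048]
wrist_force: [0.7, -0.7, -0.2]
grip_force: 0.0
tcp_pos: [0.5597, 0.2869, 0.1229]
wrist_force: [-0.5, -1.4, 0.3]
grip_force: 0.0
tcp_pos: [0.5607, 0.2827, 0.1262]
orientation: [0.0, 0.588, 0.809, -0.0]
[0.5607 0.2827 0.1262] 26.475
top 7935 ((560.9307861328125, 283.4190979003906), (56.09727478027344, 90.16142272949219), 18.271400451660156) 0.03444490738962866 [146.04625079  49.17013233  45.97353497]
```

```bash
python3 -m jog '[[[0,0.001,-0.05],0.3],[[0,0.001,-0.09],0.3],[[0,0.001,-0.11],0.3],[[0,0.001,-0.11],0.3]]'|grep -E "tcp|force"; python3 -m jog '[[[0,0,0],0],[[0,0,0],0],[[0,0,0],0],[[0,0,0],0],[[0,0,0],0]]' 0.03|grep -E "tcp|force";  python3 -m jog '[[[0,0,0],0],[[0,0,0.03],0],[[0,0,0.08],0],[[0,0,0.08],0]]'|grep -E "tcp|force"; python3 -m jog '[[[0.019,-0.05,0],-6],[[0.038,-0.1,0],-12],[[0.057,-0.15,0],-18],[[0.076,-0.2,0],-24],[[0.09,-0.24,0],-26]]'|grep -E "tcp|force"; python3 -m jog '[[[0,0,0],0],[[0,0,0],0]]'|grep -E "tcp|ori|force"
```

```text
tcp_pos: [0.5597, 0.2835, 0.0154]
wrist_force: [-0.0, 0.3, 1.1]
grip_force: 0.0
tcp_pos: [0.5613, 0.2853, 0.0181]
wrist_force: [-0.1, -1.6, 6.5]
grip_force: 63.9
tcp_pos: [0.5627, 0.2863, 0.1011]
wrist_force: [-0.2, 0.7, -1.6]
grip_force: 64.5
tcp_pos: [0.6503, 0.0429, 0.0956]
wrist_force: [0.6, 0.0, -2.6]
grip_force: 64.4
tcp_pos: [0.6496, 0.0451, 0.0956]
orientation: [-0.0, 0.753, 0.658, -0.0]
wrist_force: [0.6, 1.0, -1.5]
grip_force: 64.4
```

```bash
python3 -m jog '[[[0,-0.001,-0.03],0],[[0,-0.001,-0.05],0],[[0,-0.001,-0.06],0],[[0,-0.001,-0.064],0],[[0,-0.001,-0.064],0]]'|grep -E "tcp|force"; python3 -m jog '[[[0,0,-0.001],0],[[0,0,-0.001],0]]'|grep -E "tcp|force"; python3 -m jog '[[[0.0005,0.004,0],0],[[0.0006,0.005,0],0],[[0.0006,0.005,0],0]]'|grep -E "tcp|force"; python3 -m jog '[[[0.003,-0.0004,0],0],[[0.005,-0.0006,0],0],[[0.005,-0.0006,0],0]]'|grep -E "tcp|force"
```

```text
tcp_pos: [0.6503, 0.0445, 0.0325]
wrist_force: [-0.5, 0.4, -1.2]
grip_force: 64.3
tcp_pos: [0.6503, 0.044, 0.0315]
wrist_force: [-0.8, 0.6, -1.6]
grip_force: 64.3
tcp_pos: [0.6507, 0.0492, 0.0311]
wrist_force: [-0.2, 1.0, -1.3]
grip_force: 64.3
tcp_pos: [0.6559, 0.0484, 0.031]
wrist_force: [-0.3, 0.6, -1.8]
grip_force: 64.4
```

Lower to contact, then press both ways.

```bash
python3 -m jog '[[[0,0,-0.0015],0],[[0,0,-0.0015],0]]'|grep -E "tcp|force"; python3 -m jog '[[[0.0002,0.0015,0],0],[[0.0003,0.0025,0],0],[[0.0003,0.0025,0],0]]'|grep -E "tcp|force"; python3 -m jog '[[[0.001,-0.0001,0],0],[[0.0025,-0.0003,0],0],[[0.0025,-0.0003,0],0]]'|grep -E "tcp|force"
```

```text
tcp_pos: [0.6558, 0.0484, 0.0302]
wrist_force: [-1.9, -0.1, 4.4]
grip_force: 65.1
tcp_pos: [0.6562, 0.0496, 0.0302]
wrist_force: [-2.0, -6.8, 5.4]
grip_force: 65.3
tcp_pos: [0.6566, 0.0496, 0.0302]
wrist_force: [-10.2, -4.9, 14.4]
grip_force: 66.1
```

```bash
python3 -m jog '[[[0.0002,0.001,0],0],[[0.0002,0.001,0],0]]'|grep -E "tcp|force"; python3 -m jog '[[[-0.001,-0.001,0],0],[[-0.001,-0.001,0],0]]'|grep -E "tcp|force";  python3 -m jog '[[[0,0,0],0],[[0,0,0],0],[[0,0,0],0],[[0,0,0],0]]' 0.0854|grep -E "tcp|force"; python3 -m jog '[[[0,0,0.04],0],[[-0.01,-0.02,0.09],0],[[-0.02,-0.03,0.14],0],[[-0.03,-0.04,0.14],0],[[-0.03,-0.04,0.14],0]]'|grep -E "tcp|force"
python3 chk.py w9.png .656 .049 .041 .05 .065
```

```text
tcp_pos: [0.6566, 0.0496, 0.0302]
wrist_force: [-10.9, -10.4, 14.4]
grip_force: 66.2
tcp_pos: [0.6565, 0.0496, 0.0302]
wrist_force: [-7.0, -5.6, 10.7]
grip_force: 65.8
tcp_pos: [0.6577, 0.0508, 0.0294]
wrist_force: [-0.1, -0.3, -0.4]
grip_force: 0.0
tcp_pos: [0.627, 0.0101, 0.1694]
wrist_force: [-0.0, -0.4, -0.8]
grip_force: 0.0
[0.627  0.0101 0.1694] 33.275
top 7160 ((656.0325317382812, 47.62039566040039), (89.2618637084961, 55.97068405151367), 82.23072814941406) 0.04641279022149866 [160.34790503  49.96857542  47.75586592]
long inner/outer [671.76777713 683.49062134] short [180.86864728 192.2675768 ]
block in corner -28.020671193166436 -45.768475929379235
```

Red is home. Stick next.

```bash
python3 -m jog '[[[-0.04,-0.025,0],10],[[-0.08,-0.05,0],20],[[-0.12,-0.08,0],30],[[-0.16,-0.1,0],40],[[-0.1805,-0.121,0],43]]'|grep -E "tcp"; python3 -m jog '[[[0,0,0],0],[[0,0,0],0]]'|grep -E "tcp|ori"
python3 chk.py w10.png .4465 -.11 .108 .122 .03 | head -2
```

```text
tcp_pos: [0.4449, -0.1103, 0.1682]
tcp_pos: [0.4476, -0.11, 0.1689]
orientation: [-0.0, 0.46, 0.888, 0.0]
[ 0.4476 -0.11    0.1689] 34.2
top 933 ((446.35638427734375, -110.5816879272461), (22.757694244384766, 22.389583587646484), 36.204341888427734) 0.11451887274614297 [176.97320472  81.25830654  21.41157556]
```

```bash
python3 -m jog '[[[-0.001,-0.001,-0.04],0],[[-0.001,-0.001,-0.08],0],[[-0.001,-0.001,-0.08],0]]'|grep -E "tcp|force"; python3 -m jog '[[[0,0,0],0],[[0,0,0],0],[[0,0,0],0],[[0,0,0],0],[[0,0,0],0]]' 0.01|grep -E "tcp|force"; python3 -m jog '[[[-0.004,0.006,-0.0005],0],[[-0.008,0.012,-0.0015],0],[[-0.0125,0.018,-0.0035],0],[[-0.0135,0.02,-0.004],0],[[-0.0135,0.02,-0.004],0]]'|grep -E "tcp|force"
for i in 1 2 3 4 5; do python3 -m jog '[[[0,0,0],0],[[0,0,0],0],[[0,0,0],0],[[0,0,0],0],[[0,0,0],0]]' | grep -E "tcp|force"; done
python3 chk.py w11.png .656 .049 .041 .05 .065
python3 -m jog '[[[0,0,0],0],[[0,0,0],0]]'|grep -E "tcp|force"
```

```text
tcp_pos: [0.4447, -0.1102, 0.0872]
wrist_force: [-0.1, 0.1, -0.3]
grip_force: 0.0
tcp_pos: [0.4471, -0.1115, 0.0906]
wrist_force: [0.3, 0.1, 6.4]
grip_force: 58.6
tcp_pos: [0.4346, -0.0927, 0.0868]
wrist_force: [2.8, -4.7, 2.6]
grip_force: 59.0
tcp_pos: [0.4346, -0.0927, 0.0868]
wrist_force: [2.9, -5.5, 4.2]
grip_force: 59.0
tcp_pos: [0.4346, -0.0927, 0.0868]
wrist_force: [2.4, -5.9, 4.4]
grip_force: 59.0
tcp_pos: [0.4346, -0.0927, 0.0868]
wrist_force: [2.4, -5.7, 2.8]
grip_force: 59.0
tcp_pos: [0.4346, -0.0927, 0.0868]
wrist_force: [2.7, -5.7, 4.3]
grip_force: 59.0
tcp_pos: [0.4346, -0.0927, 0.0868]
wrist_force: [3.0, -4.8, 3.7]
grip_force: 59.0
[ 0.4346 -0.0927  0.0868] 39.0
top 0 ((0.0, 0.0), (0.0, 0.0), 0.0) nan [nan nan nan]
tcp_pos: [0.4346, -0.0927, 0.0868]
wrist_force: [1.6, -6.2, 3.7]
grip_force: 59.0
  return _methods._mean(a, axis=axis, dtype=dtype,
  ret = ret.dtype.type(ret / rcount)
chk.py:8: RuntimeWarning: Mean of empty slice.
  q=cv2.minAreaRect((C[m][:,:2]*1000).astype(np.float32)); print('top',m.sum(),q,np.median(C[m][:,2]),im[m].mean(0))
  ret = um.true_divide(
Traceback (most recent call last):
  File "chk.py", line 14, in <module>
    print('long inner/outer',np.percentile(X[L],[2,98]),'short',np.percentile(Y[S],[2,98]))
                                                                ~~~~~~~~~~~~~^^^^^^^^^^^^^
IndexError: index -1 is out of bounds for axis 0 with size 0
```

Board out of view from the wrist here; I'll check with the side camera while still holding.

```bash
cat > side.py <<'E'
from h import *
im,d,K,P=snap('side'); C=cloud(d,K,P)
for n,x,y,lo in(('home',.656,.048,.041),('blk',.501,.418,.028),('red0',.559,.287,.028),('traymid',.5015,-.332,.03),('traynear',.417,-.329,.03),('yel',.587,-.336,.03)):
    m=(C[...,2]>lo)&(C[...,2]<lo+.012)&(d>0)&(np.hypot(C[...,0]-x,C[...,1]-y)<.08)
    if m.sum()>20: print(n,m.sum(),cv2.minAreaRect((C[m][:,:2]*1000).astype(np.float32)),im[m].mean(0).round())
E
python3 side.py
python3 -m jog '[[[0.007,-0.01,0.002],0],[[0.0135,-0.02,0.004],0],[[0.0135,-0.02,0.004],0],[[0.0135,-0.02,0.004],0]]'|grep -E "tcp|force"
python3 -m jog '[[[0,0,0],0],[[0,0,0],0],[[0,0,0],0],[[0,0,0],0],[[0,0,0],0]]' 0.0854|grep -E "tcp|force"
python3 -m jog '[[[0,0,0.05],0],[[0,0,0.1],0],[[0,0,0.1],0]]'|grep tcp
python3 -m jog '[[[0.042,0.032,0],-10],[[0.084,0.064,-0.01],-20],[[0.126,0.096,-0.02],-30],[[0.168,0.128,-0.03],-40],[[0.21,0.16,-0.04],-43]]'|grep tcp; python3 -m jog '[[[0,0,0],0],[[0,0,0],0]]'|grep tcp
python3 chk.py w12.png .656 .049 .041 .05 .065
```

```text
home 484 ((653.4357299804688, 50.65392303466797), (94.0201644897461, 57.76377868652344), 81.79519653320312) [152.  53.  51.]
blk 1136 ((501.1870422363281, 417.37432861328125), (55.92362976074219, 92.47676086425781), 16.65448760986328) [56. 50. 48.]
traymid 50 ((573.76318359375, -327.64764404296875), (13.935711860656738, 63.92559051513672), 0.5210621356964111) [163. 126.  35.]
yel 295 ((596.0806884765625, -313.07232666015625), (96.13726806640625, 57.763221740722656), 86.96778869628906) [180. 145.  51.]
tcp_pos: [0.4465, -0.1111, 0.0902]
wrist_force: [-1.0, 3.4, 7.4]
grip_force: 59.9
tcp_pos: [0.4461, -0.1114, 0.0895]
wrist_force: [-0.1, 0.0, 0.5]
grip_force: 0.0
tcp_pos: [0.4482, -0.1119, 0.193]
tcp_pos: [0.657, 0.0498, 0.1481]
tcp_pos: [0.6553, 0.0486, 0.1484]
[0.6553 0.0486 0.1484] 41.725
top 7332 ((656.0770263671875, 48.49728775024414), (89.15001678466797, 56.13568115234375), 82.39557647705078) 0.04647600041563893 [154.54105292  49.81437534  47.73854337]
long inner/outer [672.2504905  683.47778651] short [180.35195653 192.41181073]
block in corner -28.5767939307525 -44.37682283333274
```

```bash
python3 -m jog '[[[0.001,-0.0005,-0.06],0],[[0.001,-0.0005,-0.1],0],[[0.001,-0.0005,-0.118],0],[[0.001,-0.0005,-0.118],0]]'|grep -E "tcp|force"; python3 -m jog '[[[0,0,0],0],[[0,0,0],0],[[0,0,0],0],[[0,0,0],0],[[0,0,0],0]]' 0.03|grep -E "tcp|force";  python3 -m jog '[[[0,0,0],0],[[0,0,0.03],0],[[0,0,0.09],0],[[0,0,0.14],0],[[0,0,0.17],0]]'|grep -E "tcp|force"
python3 -m jog '[[[-0.024,-0.05,0],5],[[-0.048,-0.1,0],5.5],[[-0.072,-0.15,0],5.5],[[-0.096,-0.2,0],5.5],[[-0.12,-0.25,0],5.5]]'|grep -E "tcp|force"
python3 -m jog '[[[-0.02,-0.04,0],0],[[-0.035,-0.08,0],0],[[-0.035,-0.08,0],0]]'|grep -E "tcp|ori|force"
python3 - <<'E'
from h import *
im,d,K,P=snap('wrist','w13.png')
E
```

```text
tcp_pos: [0.6555, 0.0471, 0.0309]
wrist_force: [-0.4, -0.5, 1.4]
grip_force: 0.0
tcp_pos: [0.6564, 0.0481, 0.0335]
wrist_force: [-7.9, -1.2, 9.4]
grip_force: 62.9
tcp_pos: [0.6579, 0.0481, 0.2057]
wrist_force: [0.6, 0.7, -2.1]
grip_force: 64.7
tcp_pos: [0.5363, -0.2034, 0.2027]
wrist_force: [1.1, -1.6, -2.5]
grip_force: 64.6
tcp_pos: [0.501, -0.2844, 0.2025]
orientation: [0.001, 0.722, 0.692, -0.0]
wrist_force: [0.8, 0.4, -2.4]
grip_force: 64.6
```

View pics/w13.png

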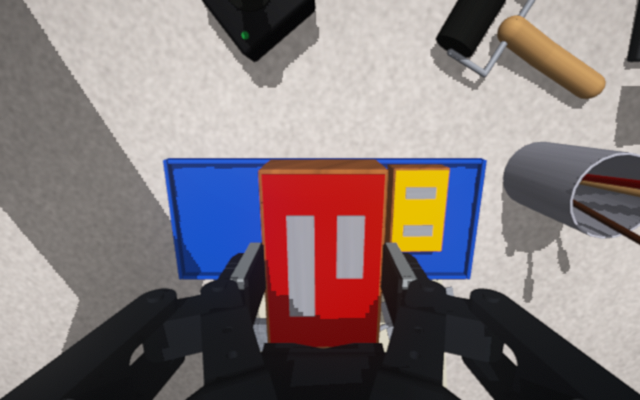

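The yellow block has been nudged to the tray's far wall (420,210) but still lies in the tray; the middle slot is free.

```bash
python3 -m jog '[[[-0.004,-0.0486,-0.03],0],[[-0.004,-0.0486,-0.09],0],[[-0.004,-0.0486,-0.14],0],[[-0.004,-0.0486,-0.165],0],[[-0.004,-0.0486,-0.165],0]]'|grep -E "tcp|ori|force"; python3 -m jog '[[[0,0,-0.005],0],[[0,0,-0.008],0],[[0,0,-0.008],0]]'|grep -E "tcp|ori|force"
```

```text
tcp_pos: [0.4975, -0.3288, 0.0352]
orientation: [-0.002, 0.72, 0.694, -0.0]
wrist_force: [0.4, -0.4, -1.5]
grip_force: 64.6
tcp_pos: [0.4985, -0.3306, 0.0292]
orientation: [0.0, 0.72, 0.694, 0.0]
wrist_force: [-0.1, 0.2, -2.4]
grip_force: 64.6
```

```bash
python3 -m jog '[[[0,0,-0.002],0],[[0,0,-0.003],0],[[0,0,-0.003],0]]'|grep -E "tcp|ori|force"; python3 -m jog '[[[0,0,0],0],[[0,0,0],0],[[0,0,0],0],[[0,0,0],0]]' 0.072|grep -E "tcp|force"; python3 -m jog '[[[0,0,0.04],0],[[0,0,0.1],0],[[0,0.03,0.15],0],[[0.0,0.08,0.18],0],[[0.0,0.08,0.18],0]]'|grep -E "tcp|force"
cat > tray.py <<'E'
from h import *
im,d,K,P=snap('wrist'); C=cloud(d,K,P)
for n,x,y in(('yel',.598,-.316),('red',.4985,-.331),('blk',.41,-.329)):
    m=(C[...,2]>.030)&(C[...,2]<.055)&(d>0)&(abs(C[...,0]-x)<.045)&(abs(C[...,1]-y)<.06)
    m=cv2.morphologyEx(m.astype(np.uint8),cv2.MORPH_OPEN,np.ones((3,3)))>0
    if m.sum()>20:
        p=C[m]; A=np.c_[p[:,:2],np.ones(len(p))]; print(n,m.sum(),cv2.minAreaRect((p[:,:2]*1000).astype(np.float32)),np.percentile(p[:,2],[2,50,98]).round(4),np.linalg.lstsq(A,p[:,2],rcond=None)[0][:2],im[m].mean(0).round())
E
python3 tray.py; python3 side.py
```

```text
tcp_pos: [0.4984, -0.3307, 0.0265]
orientation: [0.0, 0.72, 0.694, 0.0]
wrist_force: [-2.0, 0.6, 6.1]
grip_force: 65.5
tcp_pos: [0.4981, -0.3304, 0.0255]
wrist_force: [-0.7, 0.2, -0.5]
grip_force: 0.0
tcp_pos: [0.4992, -0.2486, 0.2086]
wrist_force: [-0.1, -0.2, 0.0]
grip_force: 0.0
yel 3140 ((596.9724731445312, -317.5733337402344), (90.47126770019531, 56.46160888671875), 87.91162872314453) [0.032  0.0393 0.0411] [ 0.02174021 -0.01178419] [203. 164.  36.]
red 3985 ((497.9309387207031, -330.3738098144531), (90.0152816772461, 56.1179084777832), 87.40800476074219) [0.0352 0.0395 0.0413] [-0.00279359 -0.01293655] [170.  56.  65.]
blk 1135 ((501.2524719238281, 417.4219665527344), (56.201080322265625, 93.58753967285156), 17.071325302124023) [59. 53. 51.]
traymid 351 ((524.5318603515625, -329.08660888671875), (100.27510833740234, 111.95179748535156), 86.98992156982422) [156.  66.  49.]
traynear 130 ((482.6586608886719, -327.17913818359375), (90.2960433959961, 28.120542526245117), 86.98992156982422) [145.  66.  62.]
yel 360 ((567.0169067382812, -316.86614990234375), (122.98662567138672, 103.35967254638672), 5.322558879852295) [184. 135.  55.]
```

```bash
python3 -m jog '[[[0,0.06,0],5],[[0,0.12,0],10],[[0,0.18,0],15],[[0,0.24,0],19],[[0,0.3,0],19]]' 0.0854|grep -E "tcp|force";python3 -m jog '[[[0,0.06,0],0],[[0,0.12,0],0],[[0,0.18,0],0],[[0,0.24,0],0],[[0,0.3,0],0]]'|grep -E "tcp|force"; python3 -m jog '[[[0.003,0.05,-0.02],0],[[0.003,0.064,-0.06],0],[[0.003,0.064,-0.08],0],[[0.003,0.064,-0.08],0],[[0.003,0.064,-0.08],0]]'|grep -E "tcp|ori";  python3 chk.py w14.png .5025 .4145 .030 .038 .07
```

```text
tcp_pos: [0.498, 0.0504, 0.2043]
wrist_force: [0.0, 0.6, 0.2]
grip_force: 0.0
tcp_pos: [0.4985, 0.3506, 0.2039]
wrist_force: [1.2, -0.2, 1.0]
grip_force: 0.0
tcp_pos: [0.5019, 0.4131, 0.1258]
orientation: [0.0, 0.596, 0.803, -0.0]
[0.5019 0.4131 0.1258] 49.05
top 7996 ((502.53521728515625, 414.8099365234375), (56.11831283569336, 90.06846618652344), 16.768556594848633) 0.03444978861486797 [61.7106053  56.87756378 54.231991  ]
```

```bash
python3 -m jog '[[[0.0005,0.0015,-0.05],0],[[0.0005,0.0015,-0.09],0],[[0.0005,0.0015,-0.11],0],[[0.0005,0.0015,-0.11],0]]'|grep -E "tcp|force"; python3 -m jog '[[[0,0,0],0],[[0,0,0],0],[[0,0,0],0],[[0,0,0],0],[[0,0,0],0]]' 0.03|grep -E "tcp|force";  python3 -m jog '[[[0,0,0],0],[[0,0,0.03],0],[[0,0,0.08],0],[[0,0,0.08],0]]'|grep -E "tcp|force"; python3 -m jog '[[[0.02,-0.05,0],-6],[[0.04,-0.1,0],-12],[[0.06,-0.15,0],-18],[[0.08,-0.2,0],-24],[[0.1,-0.25,0],-24.5]]'|grep -E "tcp|force"; python3 -m jog '[[[0.02,-0.05,0],0],[[0.04,-0.1,0],0],[[0.047,-0.123,0],0],[[0.047,-0.123,0],0],[[0.047,-0.123,0],0]]'|grep -E "tcp|ori|force"
```

```text
tcp_pos: [0.5016, 0.4144, 0.0151]
wrist_force: [-0.2, -0.6, 1.2]
grip_force: 0.0
tcp_pos: [0.5028, 0.4158, 0.0178]
wrist_force: [-0.2, -0.6, 6.3]
grip_force: 64.1
tcp_pos: [0.5039, 0.4169, 0.1007]
wrist_force: [-0.0, -0.1, -2.2]
grip_force: 64.4
tcp_pos: [0.6018, 0.1633, 0.0952]
wrist_force: [0.2, 0.5, -1.8]
grip_force: 64.3
tcp_pos: [0.6481, 0.0429, 0.0953]
orientation: [-0.0, 0.753, 0.658, -0.0]
wrist_force: [0.0, -0.2, -2.1]
grip_force: 64.3
```

```bash
python3 -m jog '[[[0.002,0.001,-0.03],0],[[0.002,0.001,-0.05],0],[[0.002,0.001,-0.06],0],[[0.002,0.001,-0.065],0],[[0.002,0.001,-0.065],0]]'|grep -E "tcp|force"; python3 -m jog '[[[0.0005,0.004,0],0],[[0.0006,0.005,0],0],[[0.0006,0.005,0],0]]'|grep -E "tcp|force"; python3 -m jog '[[[0.003,-0.0004,0],0],[[0.005,-0.0006,0],0],[[0.005,-0.0006,0],0]]'|grep -E "tcp|force"; python3 -m jog '[[[0,0,-0.0015],0],[[0,0,-0.0015],0]]'|grep -E "tcp|force"; python3 -m jog '[[[0.0002,0.0015,0],0],[[0.0003,0.0025,0],0],[[0.0003,0.0025,0],0]]'|grep -E "tcp|force"; python3 -m jog '[[[0.001,-0.0001,0],0],[[0.0025,-0.0003,0],0],[[0.0025,-0.0003,0],0]]'|grep -E "tcp|force"
```

```text
tcp_pos: [0.6508, 0.0435, 0.0309]
wrist_force: [1.3, -0.9, -2.2]
grip_force: 64.3
tcp_pos: [0.6515, 0.0482, 0.0309]
wrist_force: [-0.5, 0.6, -2.2]
grip_force: 64.3
tcp_pos: [0.6563, 0.0473, 0.0305]
wrist_force: [-0.0, -0.7, -0.7]
grip_force: 64.4
tcp_pos: [0.6562, 0.0473, 0.0298]
wrist_force: [-2.6, -0.8, 4.9]
grip_force: 65.1
tcp_pos: [0.6565, 0.0487, 0.0298]
wrist_force: [-4.3, -4.9, 6.3]
grip_force: 65.2
tcp_pos: [0.6566, 0.0487, 0.0299]
wrist_force: [-12.7, -4.2, 13.1]
grip_force: 66.0
```

```bash
python3 -m jog '[[[0.0002,0.0015,0],0],[[0.0002,0.0015,0],0]]'|grep -E "tcp|force"; python3 -m jog '[[[-0.001,-0.001,0],0],[[-0.001,-0.001,0],0]]'|grep -E "tcp|force";  python3 -m jog '[[[0,0,0],0],[[0,0,0],0],[[0,0,0],0],[[0,0,0],0]]' 0.0854|grep -E "tcp|force"; python3 -m jog '[[[0,0,0.04],0],[[-0.01,-0.02,0.09],0],[[-0.02,-0.03,0.14],0],[[-0.03,-0.04,0.14],0],[[-0.03,-0.04,0.14],0]]'|grep -E "tcp|force"
python3 chk.py w15.png .656 .049 .041 .05 .065
```

```text
tcp_pos: [0.6566, 0.0487, 0.0298]
wrist_force: [-14.7, -10.7, 14.0]
grip_force: 66.1
tcp_pos: [0.6565, 0.0487, 0.0299]
wrist_force: [-10.4, -6.3, 10.7]
grip_force: 65.8
tcp_pos: [0.6584, 0.0503, 0.029]
wrist_force: [0.2, 0.3, -0.4]
grip_force: 0.0
tcp_pos: [0.6276, 0.0096, 0.1689]
wrist_force: [-0.6, 0.7, 0.3]
grip_force: 0.0
[0.6276 0.0096 0.1689] 55.975
top 7168 ((656.0867919921875, 48.13776779174805), (88.83450317382812, 56.150474548339844), 82.3265380859375) 0.04645285529219023 [63.5219029  58.57212612 57.37820871]
long inner/outer [671.69904414 683.40788104] short [181.2461481  191.76587252]
block in corner -27.967494163606034 -45.62599009606785
```

Black is home too. Stick again.

```bash
python3 -m jog '[[[-0.04,-0.025,0],10],[[-0.08,-0.05,0],20],[[-0.12,-0.08,0],30],[[-0.16,-0.1,0],40],[[-0.1815,-0.1205,0],43]]'|grep -E "tcp"; python3 -m jog '[[[0,0,0],0],[[0,0,0],0]]'|grep -E "tcp|ori"
python3 chk.py w16.png .4465 -.11 .108 .122 .03 | head -2
python3 -m jog '[[[-0.001,-0.001,-0.04],0],[[-0.001,-0.001,-0.08],0],[[-0.001,-0.001,-0.08],0]]'|grep -E "tcp|force"; python3 -m jog '[[[0,0,0],0],[[0,0,0],0],[[0,0,0],0],[[0,0,0],0],[[0,0,0],0]]' 0.01|grep -E "tcp|force"; python3 -m jog '[[[-0.004,0.006,-0.0005],0],[[-0.008,0.012,-0.0015],0],[[-0.0125,0.018,-0.0035],0],[[-0.0135,0.02,-0.004],0],[[-0.0135,0.02,-0.004],0]]'|grep -E "tcp|force"
for i in 1 2 3 4 5; do python3 -m jog '[[[0,0,0],0],[[0,0,0],0],[[0,0,0],0],[[0,0,0],0],[[0,0,0],0]]' | grep -E "tcp|force"; done
python3 side.py
```

```text
tcp_pos: [0.4445, -0.1103, 0.1677]
tcp_pos: [0.4473, -0.11, 0.1684]
orientation: [-0.0, 0.46, 0.888, 0.0]
[ 0.4473 -0.11    0.1684] 56.9
top 939 ((446.6060485839844, -110.631103515625), (22.548189163208008, 22.745838165283203), 77.95133209228516) 0.11445155611206345 [176.96166134  81.28115016  21.46964856]
tcp_pos: [0.4443, -0.1102, 0.0867]
wrist_force: [0.4, 1.1, 0.5]
grip_force: 0.0
tcp_pos: [0.4467, -0.1115, 0.0901]
wrist_force: [0.9, 1.8, 5.9]
grip_force: 58.5
tcp_pos: [0.4343, -0.0926, 0.0863]
wrist_force: [2.5, -6.0, 3.1]
grip_force: 59.0
tcp_pos: [0.4343, -0.0927, 0.0864]
wrist_force: [3.6, -5.1, 3.4]
grip_force: 59.0
tcp_pos: [0.4343, -0.0927, 0.0864]
wrist_force: [2.5, -5.6, 3.5]
grip_force: 59.0
tcp_pos: [0.4344, -0.0927, 0.0864]
wrist_force: [2.9, -5.1, 3.7]
grip_force: 59.0
tcp_pos: [0.4343, -0.0927, 0.0864]
wrist_force: [3.5, -5.4, 3.4]
grip_force: 59.0
tcp_pos: [0.4343, -0.0927, 0.0864]
wrist_force: [2.8, -5.7, 3.5]
grip_force: 59.0
home 488 ((654.0648803710938, 51.89817428588867), (93.404296875, 57.028472900390625), 83.12528228759766) [61. 55. 53.]
traymid 64 ((551.4255981445312, -309.188232421875), (47.08482360839844, 109.522705078125), 43.007110595703125) [147. 105.  32.]
yel 295 ((594.9546508789062, -315.61328125), (96.75470733642578, 57.06951141357422), 85.38655090332031) [181. 146.  52.]
```

```bash

python3 -m jog '[[[0.007,-0.01,0.002],0],[[0.0135,-0.02,0.004],0],[[0.0135,-0.02,0.004],0],[[0.0135,-0.02,0.004],0]]'|grep -E "tcp|force"
python3 -m jog '[[[0,0,0],0],[[0,0,0],0],[[0,0,0],0],[[0,0,0],0],[[0,0,0],0]]' 0.0854|grep -E "tcp|force"
python3 -m jog '[[[0,0,0.05],0],[[0,0,0.1],0],[[0,0,0.1],0]]'|grep tcp
python3 -m jog '[[[0.042,0.032,0],-10],[[0.084,0.064,-0.01],-20],[[0.126,0.096,-0.02],-30],[[0.168,0.128,-0.03],-40],[[0.21,0.16,-0.04],-43]]'|grep tcp; python3 -m jog '[[[0,0,0],0],[[0,0,0],0]]'|grep tcp
python3 chk.py w17.png .656 .049 .041 .05 .065
python3 -m jog '[[[0.001,-0.0005,-0.06],0],[[0.001,-0.0005,-0.1],0],[[0.001,-0.0005,-0.118],0],[[0.001,-0.0005,-0.118],0]]'|grep -E "tcp|force"; python3 -m jog '[[[0,0,0],0],[[0,0,0],0],[[0,0,0],0],[[0,0,0],0],[[0,0,0],0]]' 0.03|grep -E "tcp|force";  python3 -m jog '[[[0,0,0],0],[[0,0,0.03],0],[[0,0,0.09],0],[[0,0,0.14],0],[[0,0,0.17],0]]'|grep -E "tcp|force"
```

```text
tcp_pos: [0.4463, -0.1111, 0.0898]
wrist_force: [0.6, 3.2, 7.0]
grip_force: 60.0
tcp_pos: [0.4457, -0.1114, 0.089]
wrist_force: [0.1, -0.2, 0.1]
grip_force: 0.0
tcp_pos: [0.4478, -0.1119, 0.1925]
tcp_pos: [0.6566, 0.0498, 0.1476]
tcp_pos: [0.6549, 0.0485, 0.1479]
[0.6549 0.0485 0.1479] 64.125
top 7408 ((655.9773559570312, 47.822872161865234), (90.58811950683594, 56.115875244140625), 82.2733154296875) 0.046500785998822375 [63.48987581 58.35637149 57.16981641]
long inner/outer [672.2498385  683.45109218] short [180.35954735 192.41050369]
block in corner -28.584543617351073 -45.06611534348767
tcp_pos: [0.6551, 0.0471, 0.0304]
wrist_force: [0.9, -1.5, 0.8]
grip_force: 0.0
tcp_pos: [0.6564, 0.0481, 0.0331]
wrist_force: [-6.1, -0.5, 9.8]
grip_force: 63.1
tcp_pos: [0.6575, 0.0482, 0.2052]
wrist_force: [0.5, -0.9, -2.1]
grip_force: 64.7
```

```bash
python3 -m jog '[[[-0.03,-0.046,0],5],[[-0.06,-0.092,0],5.5],[[-0.09,-0.138,0],5.5],[[-0.12,-0.185,0],5.5],[[-0.15,-0.231,0],5.5]]'|grep -E "tcp|force"
python3 -m jog '[[[-0.03,-0.046,0],0],[[-0.06,-0.092,0],0],[[-0.095,-0.146,0],0],[[-0.095,-0.146,0],0],[[-0.095,-0.146,0],0]]'|grep -E "tcp|ori|force"; python3 tray.py; python3 -m jog '[[[0,0,-0.06],0],[[0,0,-0.11],0],[[0,0,-0.15],0],[[0,0,-0.16],0],[[0,0,-0.16],0]]'|grep -E "tcp|ori|force"
```

```text
tcp_pos: [0.5057, -0.1843, 0.2021]
wrist_force: [0.1, 0.1, -1.4]
grip_force: 64.6
tcp_pos: [0.4116, -0.3291, 0.2017]
orientation: [0.0, 0.721, 0.693, 0.0]
wrist_force: [0.2, -0.2, -2.0]
grip_force: 64.6
yel 5459 ((596.818115234375, -317.641357421875), (89.22361755371094, 57.045406341552734), 88.0708999633789) [0.033  0.0393 0.0412] [ 0.03183541 -0.00322005] [230. 206.  42.]
red 4656 ((497.67803955078125, -330.6965637207031), (89.65840911865234, 56.201236724853516), 87.7037582397461) [0.0368 0.0395 0.0413] [ 1.34548046e-05 -5.99438692e-03] [218.  71.  75.]
tcp_pos: [0.4125, -0.3283, 0.0415]
orientation: [-0.0, 0.72, 0.694, -0.0]
wrist_force: [0.7, -0.1, -1.1]
grip_force: 64.6
```

```bash
python3 -m jog '[[[0,0,-0.008],0],[[0,0,-0.013],0],[[0,0,-0.015],0],[[0,0,-0.0155],0],[[0,0,-0.0155],0]]'|grep -E "tcp|ori|force"; python3 -m jog '[[[0,0,0],0],[[0,0,0],0],[[0,0,0],0],[[0,0,0],0]]' 0.072|grep -E "tcp|force"; python3 -m jog '[[[0,0,0.04],0],[[0,0,0.1],0],[[0,0.03,0.15],0],[[0.03,0.05,0.18],0],[[0.03,0.05,0.18],0]]'|grep -E "tcp|force"; python3 -m jog '[[[0,0,0],0],[[0,0,0],0],[[0,0,0],0]]'|grep -E "tcp|force"
python3 tray.py
python3 - <<'E'
from h import *
snap('scene','fin.png')
E
```

```text
tcp_pos: [0.4118, -0.329, 0.0261]
orientation: [0.0, 0.72, 0.694, 0.0]
wrist_force: [-0.9, 1.3, 4.9]
grip_force: 65.3
tcp_pos: [0.4117, -0.3289, 0.0255]
wrist_force: [-0.2, 0.8, -0.4]
grip_force: 0.0
tcp_pos: [0.4442, -0.2786, 0.2079]
wrist_force: [-1.0, -1.4, 0.1]
grip_force: 0.0
tcp_pos: [0.4409, -0.2791, 0.2046]
wrist_force: [0.4, 0.9, 0.4]
grip_force: 0.0
yel 4787 ((596.9367065429688, -317.7549133300781), (90.2477035522461, 56.956581115722656), 87.99784851074219) [0.0319 0.0393 0.0412] [ 0.02754026 -0.01024517] [205. 169.  35.]
red 4306 ((497.8702697753906, -330.784423828125), (90.42740631103516, 56.247982025146484), 87.77345275878906) [0.035  0.0395 0.0413] [ 0.00914443 -0.00798376] [176.  57.  61.]
blk 4349 ((411.1279296875, -328.3949279785156), (89.1767349243164, 55.44359588623047), 87.76614379882812) [0.0361 0.0396 0.0414] [-0.00228741 -0.01017781] [70. 64. 72.]
```

View pics/fin.png

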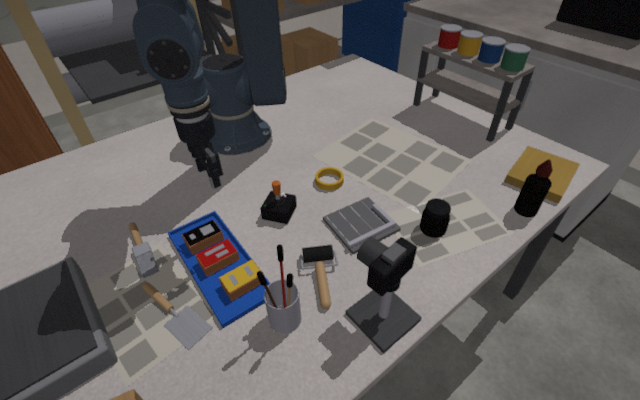

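All three blocks lie flat and face up in the tray at (205,235), (215,255) and (240,280). The stick at (277,188) is back upright and the other items haven't moved.

```bash
python3 -c "
from station import bot
print(bot.job_done())"
```

```text
the job is handed in; nothing more can be done
None
```

The yellow, red and black blocks were each photographed in that order, all three now lie flat and face up in the blue tray, the stick is back at centre, and the job is handed in; no verdict was returned.

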